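# Put the matches into the squeeze-and-turn safety tub

### The arm

A 7-joint arm with a two-finger parallel gripper is mounted at the origin on a cart in front of the work surface, level with it; the furniture and walls round the work are solid. World frame = base frame: x ahead of the robot, y to its left, z up, the work surface at z = 0. Lengths are in m, angles in rad, forces in N, time in s.
With the tool pointing down it reaches from about 0.425 to 0.875 m from the base axis. Payload 4.7 kg.
Tool frame: the origin (TCP) lies at the very end of the fingers, on their centre line; the grasp point (between the pads) lies 19 mm behind it; z points along the fingers, y is the line along which they close (so a half turn about z gives the same grasp; the last joint's range is limited). The gripper opens to 87 mm and grips with 3 to 60 N. Pads are 19 mm wide; open, the fingers measure 117 mm over their backs; the gripper's body (75 mm by 190 mm) begins 51 mm behind the grasp point.
Start: joints at [-1.117, 0.321, -0.07, 1.45, 0.023, 1.371, -0.057], TCP at [0.277, 0.588, 0.223] pointing down, gripper open.
Joint ranges: [-2.86, 2.86], [-0.3, 2.09], [-1.38, 1.24], [0.06, 2.45], [-1.56, 4.7], [0.09, 2.05], [-2.69, 2.69]. Speed limits (rad/s): [2.57, 2.57, 3.14, 3.14, 3.14, 3.14, 3.14].

### API

Orientations are given as a rotation vector (axis times angle).
In Python, from bench import ctrl, get_image, job gives the robot as it stands.
- The arm moves only by the shell command python3 -m crank 'ROWS' [FORCE]. ROWS is JSON, a list that holds one entry, the list of rows, each a list of 5 numbers: the shift along the tool's x, y, z in mm, then the turn about the tool's z in rad, then the closure, from -1 (fully open) to 1 (shut), so that 0 is half open. A call has 1 to 10 rows; each row shifts and turns the commanded pose from where the row before left it, along the tool's axes as they then stand; what a row does not reach is not made up. A row lasts 1/12 s, in which the tool goes at most 41.7 mm and 7.16 degrees, less where a joint would pass 70% of its speed; a pose out of reach is approached as far as the arm can. A call with a gripper value outside its range is refused whole. The fingers move at their own pace and stop on an object; FORCE is the grip in N (left out, the last holds). Time passes only in rows, so rows that do not move let the fingers close. It gives the time, the measured TCP pose, the force, the opening and the grip force at its end, in the units of the state.
- ctrl.get_state(): the state, without advancing time (a new reading comes with each control period).
- get_image(name): name is "scene" or "top"; returns a dict with "pixels" (420x560x3 uint8, red, green, blue), "fx", "fy", "cx", "cy" (pixels), "T" (4x4, takes a point from camera to world coordinates). Camera axes: x right, y down, z forward; pixel columns grow to the right and rows downward; lengths in m; the calibration is good to about 2 mm. A picture is of the moment at which its call begins. There is no depth.
- job.close_job(): hands the job in; it is judged then, once.
The state is a dict: "time": time; "joint_positions": joint angles; "qd": joint speeds; "joint_torque": joint torques, N m; "position": TCP position; "tool_rot": TCP orientation; "ft_force": force on the tool from outside, world axes, zero at the start; "torque": the same for the moment, N m; "grip_width": opening from 0.0 (shut) to 1.0 (fully open); "grip_force": force on a finger pad.
Only numpy, scipy, OpenCV 4.12 (cv2) and the standard library are available. Lean on these libraries where they do the work, as an engineer would, in place of code of your own. Each camera call takes 0.05 s, during which the arm holds its last target. There are 200 camera calls.

### The job

The matches belong in the child-safe tub. Squeeze the two tabs on its cap inward and turn the cap anticlockwise (seen from above) until it comes free, lift it off and set it down right way up, wholly on the round cork trivet; then put the matchbox inside the tub. Leave the tub open and leave everything else on the worktop where it stands.

Things in the scene. Friction and masses are not known exactly. Their poses are not given: they have to be found in the camera images.
- tub: Squat white plastic tub, fixed to the worktop. Origin: centre of its underside, z up. Outer diameter 92 mm, inner 84 mm; inner floor 8 mm, rim 48 mm above the worktop. On a flange of 120 mm diameter two bayonet hooks (its +y and -y sides, from radius 48 mm, tops 61 mm above the worktop) and two pairs of notch posts (its +x and -x sides, tops 60 mm) stand outside the rim.
- tub_mouth (a point): Centre of the tub's mouth, at rim height (48 mm above the worktop).
- cap: Loose grey cap, 0.12 kg. Origin: centre of its underside, z up; home: on the tub's axis, 40 mm above the worktop, x axis along the tub's. From the origin up: plug of 79 mm diameter (0-8 mm, in the mouth), disc of 92 mm (8-14 mm) with lugs at +y and -y out to radius 53 mm, grip (14-46 mm): a fixed block 27 x 22 mm with a black sprung tab on its +x and its -x side.
- cap_grip (a point): Point on the cap's axis midway between the tabs, 34 mm above the cap's origin. Each tab is an upright flat paddle 24 mm wide facing along the cap's x, 15 to 46 mm above the cap's origin; keep the fingertips above 21 mm (a bolt lies under them). Outer faces 56 mm apart at rest, 42 mm squeezed.
- tab_a (a joint): Inward travel of the tab on the cap's +x side: 0 at rest, 0.007 m fully squeezed. Spring: 5 N at rest, 8 N fully in; a grip of 15 to 25 N holds it. At rest the bolt on the tab's foot sits in a notch of the tub and the cap cannot turn; fully squeezed (both tabs) it is free to turn anticlockwise only.
- tab_b (a joint): The same for the tab on the cap's -x side. Keep both squeezed while turning; after 0.45 rad (25 degrees) the lugs have left the hooks and the cap lifts straight up; 0.6 to 0.9 rad is well clear.
- trivet: Round cork trivet, 150 mm diameter, 8 mm thick, fixed to the worktop. Origin: centre of its underside.
- matchbox: Closed red matchbox lying flat, loose, 0.02 kg. 36 mm along its x, 53 mm along its y, 14 mm high. Origin: centre of its underside. Its tray does not slide. Take it across the 36 mm side.
- candle_1: Bystander: tea-light in a metal cup, 38 mm diameter, 15 mm high, loose. Origin: centre of its underside.
- kitchen_timer: Bystander: round red and white wind-up timer, 63 mm diameter, 48 mm high, loose. Origin: centre of its underside.
- mug_1: Bystander: striped cup with a handle, 65 x 88 mm, 50 mm high, loose. Origin: centre of its underside.
- spice_jar_3: Bystander: spice jar with a green lid, 44 mm diameter, 100 mm high, loose. Origin: centre of its underside.
- glass_2: Bystander: small clear glass, 48 mm diameter, 61 mm high, loose. Origin: centre of its underside.

How it is judged:
On the way, in this order (a step that is already met when the one before it is completed fails the run):
1. both tabs squeezed in at least 3 mm with the cap still home (value of joint each of tab_a, tab_b above 0.003 m and angle between the x axis of cap and the x axis of tub, either way round below 0.2 rad and z of cap in the frame of tub below 0.046 m), for 0.05 s.
2. the cap turned more than 0.35 rad while still down on the tub (angle between the x axis of cap and the x axis of tub, either way round above 0.35 rad and z of cap in the frame of tub below 0.046 m and horizontal distance between cap and tub below 0.006 m).
3. the cap set down right way up, wholly on the trivet, and let go (horizontal distance between cap and trivet below 0.025 m and height (world z) of cap below 0.012 m and angle between cap's own z axis and vertical below 0.1 rad and contact force between cap and the fingers below 0.1 N), for 0.2 s.
At the end, for the whole second after the job is handed in: The cap lies right way up on the trivet, its centre within 25 mm of the trivet's, and the matchbox lies inside the tub, below the rim; both at rest (horizontal distance between cap and trivet below 0.025 m and height (world z) of cap below 0.012 m and angle between cap's own z axis and vertical below 0.1 rad and horizontal distance between matchbox and tub below 0.045 m and z of matchbox in the frame of tub below 0.045 m and linear speed of each of cap, matchbox below 0.02 m/s); the robot touches nothing.
It fails at once if a bystander (tea-light, timer, cup, spice jar, small glass) shifted more than 25 mm from its place (distance of any of candle_1, kitchen_timer, mug_1, spice_jar_3, glass_2 from where it was at the start of the episode above 0.025 m).
It also fails if it takes over 59 s, if anything falls off the work surface, if the arm or the gripper's body presses on something with over 40 N, if the wrist force passes 120 N, or if a joint passes its speed limit or range.

## Working session

There is one attempt and no reset: what is moved stays moved. The work goes in short steps, Python scripts to look and compute and a shell command to move; the robot and the scene stay as the last step left them, time stands still between calls to the robot, and variables do not carry over. Pictures are saved under pics/ and viewed, at most 10 in all, crops included, and the job is handed in when it is done.

```bash
mkdir -p pics; ls
python3 - <<'E'
from bench import ctrl,get_image
import cv2,numpy as np,pickle
d={}
for n in("scene","top"):
    g=get_image(n);d[n]=g
    cv2.imwrite(f"pics/{n}0.png",g["pixels"][:,:,::-1])
    print(n,g["fx"],g["fy"],g["cx"],g["cy"],np.round(g["T"],3).tolist())
pickle.dump(d,open("d0.pkl","wb"))
print(ctrl.get_state())
E
```

```text
pics
scene 390.83053493214584 390.83053493214584 273.5628507832819 206.98810442653024 [[0.755, -0.296, 0.585, 0.098], [-0.655, -0.322, 0.684, -0.319], [-0.014, -0.899, -0.437, 0.468], [0.0, 0.0, 0.0, 1.0]]
top 489.2418970467091 489.2418970467091 289.0919154434199 214.36175052768004 [[0.047, -0.972, 0.229, 0.328], [-0.999, -0.047, 0.003, 0.271], [0.007, -0.229, -0.973, 1.138], [0.0, 0.0, 0.0, 1.0]]
{'time': 0.1, 'joint_positions': array([-1.11689313,  0.32176904, -0.07009846,  1.45155775,  0.02259432,
        1.37079298, -0.05690901]), 'qd': array([ 0.00037893, -0.00189935,  0.00010206, -0.00415289, -0.00073177,
       -0.00100521, -0.0011949 ]), 'joint_torque': array([ 5.14880026e-05, -4.92574739e+01, -4.05666735e-01, -3.13400424e+01,
       -6.42754650e-02,  3.94876627e-02,  7.36323182e-05]), 'position': array([0.2765676 , 0.58767731, 0.22155551]), 'tool_rot': array([-6.85174324e-01, -3.06565826e+00,  2.69253657e-03]), 'ft_force': array([-0.20631494, -0.13897322, -0.33054154]), 'torque': array([-0.03978422, -0.03625906, -0.00855204]), 'grip_force': 0.0, 'grip_width': 1.0002201975758567}
```

View pics/scene0.png

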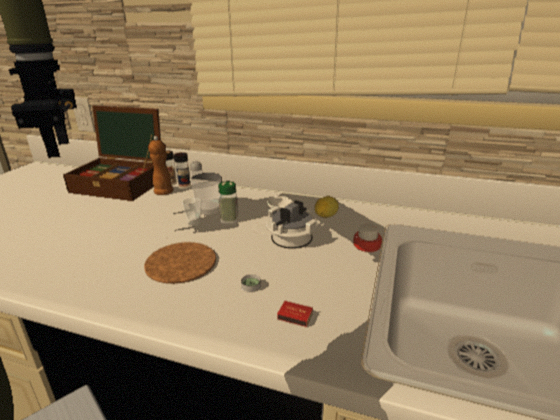

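View pics/top0.png

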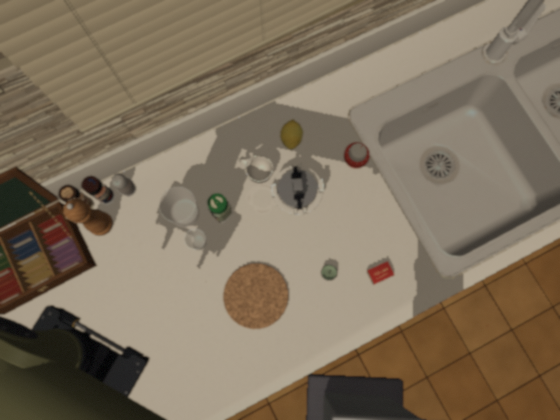

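The scene view shows the tub at about (292,225), trivet (180,262), matchbox (295,313) and tea-light (251,283). The top view shows the cap at (298,188), trivet (256,295), matchbox (381,271), tea-light (329,270), timer (356,153) and spice jar (218,205). I'll enlarge the tub and measure.

```bash
cat > h.py <<'E'
import numpy as np,cv2,pickle
def ray(g,u,v):
    T=np.array(g["T"]);d=T[:3,:3]@np.array([(u-g["cx"])/g["fx"],(v-g["cy"])/g["fy"],1.]);return T[:3,3],d
def onz(g,p,z):
    o,d=ray(g,*p);return o+d*(z-o[2])/d[2]
def tri(g1,p1,g2,p2):
    o1,d1=ray(g1,*p1);o2,d2=ray(g2,*p2)
    s=np.linalg.lstsq(np.c_[d1,-d2],o2-o1,rcond=None)[0];a=o1+s[0]*d1;b=o2+s[1]*d2
    return (a+b)/2,np.linalg.norm(a-b)
def proj(g,X):
    T=np.linalg.inv(np.array(g["T"]));p=T[:3,:3]@np.asarray(X)+T[:3,3];return p[0]/p[2]*g["fx"]+g["cx"],p[1]/p[2]*g["fy"]+g["cy"]
E
python3 - <<'E'
from h import *
d=pickle.load(open("d0.pkl","rb"));s,t=d["scene"],d["top"]
a=t["pixels"][115:265,225:375];b=s["pixels"][175:265,235:335]
A=cv2.resize(a,(480,480),interpolation=cv2.INTER_CUBIC);B=cv2.resize(b,(320,288),interpolation=cv2.INTER_CUBIC)
c=np.zeros((480,800,3),np.uint8);c[:,:480]=A;c[:288,480:]=B
cv2.imwrite("pics/z0.png",c[:,:,::-1])
def blobs(g,m,amin=60):
    n,l,st,ce=cv2.connectedComponentsWithStats(m.astype(np.uint8));
    return [(st[i].tolist(),np.round(ce[i],1).tolist(),l==i) for i in range(1,n) if st[i][4]>amin]
for n,g in d.items():
    h=cv2.cvtColor(g["pixels"],cv2.COLOR_RGB2HSV);H,S,V=[h[:,:,i].astype(int) for i in range(3)]
    for nm,m,zp in(("red",((H<6)|(H>172))&(S>150)&(V>90),.014),("cork",(H>4)&(H<16)&(S>100)&(V>80),.008)):
        for st,ce,mk in blobs(g,m):
            c=cv2.findContours(mk.astype(np.uint8),0,2)[0];c=max(c,key=cv2.contourArea)
            if st[4]>3000 and nm=="cork" and len(c)>20 and st[2]<90 and st[3]<90 or nm=="red":
                P=np.array([onz(g,p[0],zp)[:2] for p in c],np.float32)
                print(n,nm,st,ce,"z-plane:",onz(g,ce,zp).round(4)[:2],"circle",cv2.minEnclosingCircle(P),"rect",cv2.minAreaRect(P))
E
```

```text
scene red [354, 234, 28, 17, 256] [367.3, 244.2] z-plane: [0.7341 0.1086] circle ((0.7457266449928284, 0.11296062171459198), 0.041215863078832626) rect ((0.7420405745506287, 0.11333374679088593), (0.06861987709999084, 0.0618908517062664), 42.58648681640625)
scene red [278, 301, 34, 21, 389] [294.5, 311.4] z-plane: [0.4631 0.0573] circle ((0.4652465283870697, 0.05794711038470268), 0.030721738934516907) rect ((0.4642728269100189, 0.05797724053263664), (0.03746172785758972, 0.05180644989013672), 26.04055404663086)
top red [346, 145, 23, 20, 87] [355.3, 158.6] z-plane: [0.7386 0.1209] circle ((0.7515425086021423, 0.11714053153991699), 0.028088290244340897) rect ((0.7442566752433777, 0.12143467366695404), (0.05550164356827736, 0.037259042263031006), 60.359989166259766)
top red [368, 263, 25, 20, 248] [380.1, 272.3] z-plane: [0.4654 0.0595] circle ((0.4650529623031616, 0.05971763655543327), 0.027797123417258263) rect ((0.46578624844551086, 0.05889575555920601), (0.03138638660311699, 0.04930046200752258), 27.572025299072266)
top cork [224, 264, 64, 64, 3232] [255.5, 295.4] z-plane: [0.3997 0.3426] circle ((0.40069878101348877, 0.3425023853778839), 0.0732031986117363) rect ((0.400532603263855, 0.34276220202445984), (0.14222833514213562, 0.1439727246761322), 2.744765281677246)
```

View pics/z0.png

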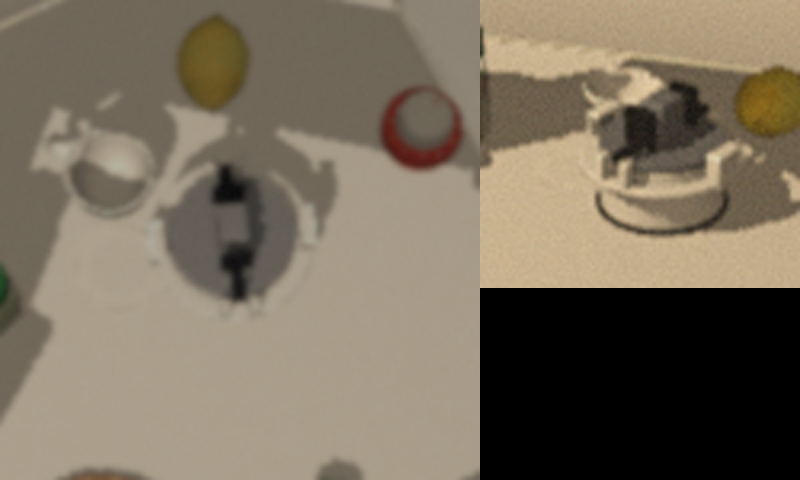

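The crop shows the tabs running roughly up and down: paddles near crop (228,183) and (237,258), which is full-image (296,172) and (299,196). The hooks are at crop (155,240) and (309,220), and the mug is beside the tub at (110,170). Next I'll triangulate the tabs and compute positions.

Run:
```python
from h import *
d=pickle.load(open("d0.pkl","rb"));s,t=d["scene"],d["top"]
def blobs(m,amin=8):
    n,l,st,ce=cv2.connectedComponentsWithStats(m.astype(np.uint8))
    return [(st[i].tolist(),ce[i]) for i in range(1,n) if st[i][4]>=amin]
for n,g,(x0,x1,y0,y1) in(("top",t,(275,325,155,220)),("scene",s,(262,320,190,232))):
    V=g["pixels"].max(2).astype(int);m=np.zeros(V.shape,bool);m[y0:y1,x0:x1]=V[y0:y1,x0:x1]<48
    for st,ce in blobs(m): print(n,"black",st,ce.round(1),"z.086:",onz(g,ce,.086).round(4)[:2])
    print("\n".join("%3d "%(y)+"".join("#" if v<40 else "+" if v<60 else "-" if v<85 else "." if v<110 else " " for v in V[y,x0:x1]) for y in range(y0,y1)))
# grey disc in top: ellipse at z=.054
V=t["pixels"].max(2).astype(int);S=np.ptp(t["pixels"].astype(int),axis=2)
m=np.zeros(V.shape,np.uint8);m[150:220,265:330]=((V<112)&(S<25))[150:220,265:330]
m=cv2.morphologyEx(m,cv2.MORPH_OPEN,np.ones((3,3),np.uint8))
# hooks: bright near
h1=onz(t,(225+155/3.2,115+240/3.2),.061);h2=onz(t,(225+309/3.2,115+220/3.2),.061);print("hooks",h1,h2,(h1+h2)/2,np.degrees(np.arctan2(*(h1-h2)[[1,0]])))
# cork in scene
h=cv2.cvtColor(s["pixels"],cv2.COLOR_RGB2HSV);H,S_,V=[h[:,:,i].astype(int) for i in range(3)]
mm=((H>3)&(H<18)&(S_>110)).astype(np.uint8);w=np.zeros_like(mm);w[235:290,135:225]=mm[235:290,135:225]
c=max(cv2.findContours(w,0,2)[0],key=cv2.contourArea);P=np.array([onz(s,p[0],.008)[:2] for p in c],np.float32);print("trivet scene",cv2.minEnclosingCircle(P),tri(s,proj(s,[*cv2.minEnclosingCircle(P)[0],.008]),t,(255.5,295.4)))
print("box tri",tri(s,(294.5,311.4),t,(380.1,272.3)))
for n,p,z in(("mug",(225+110/3.2,115+160/3.2),.05),("ring",(225+118/3.2,115+268/3.2),0),("jar",(218,204),.1),("thing195",(195,240),.03),("candle",(329,271),.015),("timer",(357,154),.048)):
    X=onz(t,p,z);print(n,X.round(3),"scene px",np.round(proj(s,X)))
```

```text
top black [292, 167, 10, 11, 75] [296.4 173.4] z.086: [0.6705 0.2627]
top black [295, 192, 9, 16, 85] [299.  197.9] z.086: [0.6136 0.2545]
155                                                   
156                                                   
157                                                   
158                                                   
159                                                   
160                                                   
161                                                   
162                           .                       
163                        . ..                       
164                 ...  ......                       
165                  ..........                       
166                  ..----......                     
167                  .-+++--.....                     
168                  .-###+--.....                    
169                  .-###+---......                  
170                ...+###++----.....                 
171              ....-+####++++---....                
172             .....-+###
[... 5361 characters left out ...]
     ...                          ..   .. .
hooks [0.63627576 0.31323549 0.061     ] [0.65659472 0.20368072 0.061     ] [0.64643524 0.2584581  0.061     ] 100.50717151754523
trivet scene ((0.3983761966228485, 0.3372330963611603), 0.0775061622262001) (array([0.40038625, 0.34270258, 0.00428082]), np.float64(0.0009030715238076229))
box tri (array([0.46539162, 0.05921194, 0.01156616]), np.float64(0.0006214133912015745))
mug [0.699 0.35  0.05 ] scene px [282. 200.]
ring [0.631 0.342 0.   ] scene px [264. 227.]
jar [0.587 0.431 0.1  ] scene px [226. 184.]
thing195 [0.517 0.488 0.03 ] scene px [192. 211.]
candle [0.463 0.177 0.015] scene px [251. 280.]
timer [0.738 0.122 0.048] scene px [365. 228.]
```

```bash
cat >> h.py <<'E'
from scipy.spatial.transform import Rotation as R
def go(x,y,z,yaw=None,turnfirst=True):
    from bench import ctrl
    s=ctrl.get_state();r=R.from_rotvec(s["tool_rot"]);M=r.as_matrix();p=s["position"]
    cy=np.arctan2(M[1,1],M[0,1]);dt=0 if yaw is None else (cy-yaw+np.pi/2)%np.pi-np.pi/2
    if turnfirst: M=(r*R.from_rotvec([0,0,dt])).as_matrix()
    d=M.T@(np.array([x,y,z])-p)*1000
    print("t",s["time"],"pos",p.round(4),"yaw",round(cy,3),"tilt",M[:,2].round(3),"w",round(s["grip_width"],3),"gf",round(s["grip_force"],1),"F",s["ft_force"].round(1),"q7",s["joint_positions"][6].round(2))
    print("TURN",round(dt,3),"SHIFT mm",d.round(1),"rows>=",int(np.ceil(np.linalg.norm(d)/36)))
E
python3 - <<'E'
from h import *
d=pickle.load(open("d0.pkl","rb"));s,t=d["scene"],d["top"]
print("paddles z.086",onz(t,(298,183.8),.086),onz(t,(296.4,171),.086),onz(t,(299.5,196),.086))
print("disc",onz(t,(297,187),.054)); b1=onz(t,(294.8,168),.058);b2=onz(t,(301.3,206),.058);print("bolts",b1,b2,(b1+b2)/2,np.arctan2(*(b1-b2)[[1,0]]))
print("near top outer",tri(t,(299.5,196),s,(284.5,210)),"far",tri(t,(296.4,171),s,(301.5,201.5)))
go(.646,.258,.16,.165)
E
```

```text
paddles z.086 [0.64624046 0.25803816 0.086     ] [0.67614696 0.26293187 0.086     ] [0.6180772  0.25348582 0.086     ]
disc [0.64813186 0.25962135 0.054     ]
bolts [0.69253647 0.26674411 0.058     ] [0.60242744 0.24793354 0.058     ] [0.64748195 0.25733882 0.058     ] 0.20579795402717024
near top outer (array([0.6187806 , 0.25335325, 0.08398994]), np.float64(0.00034723439328262086)) far (array([0.67848582, 0.26209667, 0.08240995]), np.float64(0.0027117806127812966))
t 0.1 pos [0.2766 0.5877 0.2216] yaw 1.131 tilt [-0.001 -0.002 -1.   ] w 1.0 gf 0.0 F [-0.2 -0.1 -0.3] q7 -0.06
TURN 0.966 SHIFT mm [-385.8  310.3   61.8] rows>= 14
```

```bash
python3 -m crank '[[[0,0,0,0.106,-1],[0,0,0,0.106,-1],[0,0,0,0.106,-1],[0,0,0,0.106,-1],[0,0,0,0.106,-1],[0,0,0,0.106,-1],[0,0,0,0.106,-1],[0,0,0,0.106,-1],[0,0,0,0.106,-1]]]'
python3 -m crank '[[[-27,22,0,0,-1],[-27,22,0,0,-1],[-27,22,0,0,-1],[-27,22,0,0,-1],[-27,22,0,0,-1],[-27,22,0,0,-1],[-27,22,0,0,-1]]]'
python3 -m crank '[[[-27,22,0,0,-1],[-27,22,0,0,-1],[-27,22,0,0,-1],[-27,22,0,0,-1],[-27,22,0,0,-1],[-27,22,0,0,-1],[-27,22,0,0,-1],[0,0,30,0,-1],[0,0,30,0,-1],[0,0,0,0,-1]]]'
python3 - <<'E'
from h import *
go(.6465,.258,.16,.175)
E
```

```text
time: 0.85
position: [0.2766, 0.5878, 0.2219]
tool_rot: [2.022, 2.404, -0.002]
ft_force: [0.1, 0.2, 0.4]
grip_width: 1.0
grip_force: 0.0
time: 1.43
position: [0.4625, 0.4277, 0.2222]
tool_rot: [-2.016, -2.409, 0.001]
ft_force: [0.8, 0.6, 0.4]
grip_width: 1.001
grip_force: 0.0
time: 2.27
position: [0.6431, 0.2679, 0.155]
tool_rot: [-2.015, -2.404, 0.017]
ft_force: [-1.7, 0.8, -1.7]
grip_width: 1.002
grip_force: 0.0
t 2.2667 pos [0.6431 0.2679 0.155 ] yaw 0.175 tilt [-0.011 -0.005 -1.   ] w 1.002 gf 0.0 F [-1.7  0.8 -1.7] q7 -0.17
TURN 0.0 SHIFT mm [-10.3   1.6  -5. ] rows>= 1
```

Next I'll make the fine shift, let it settle, and look from both cameras before going down.

```bash
python3 -m crank '[[[-10,1.5,0,0,-1],[0,0,20,0,-1],[0,0,0,0,-1],[0,0,0,0,-1]]]'
python3 - <<'E'
from h import *
from bench import get_image
d={n:get_image(n) for n in("scene","top")};pickle.dump(d,open("d1.pkl","wb"))
a=cv2.resize(d["top"]["pixels"][115:265,225:375],(400,400),interpolation=cv2.INTER_CUBIC)
b=cv2.resize(d["scene"]["pixels"][130:260,225:355],(400,400),interpolation=cv2.INTER_CUBIC)
cv2.imwrite("pics/z1.png",np.hstack([a,b])[:,:,::-1])
go(.6465,.258,.064,.175)
E
```

```text
time: 2.6
position: [0.6497, 0.2608, 0.1437]
tool_rot: [-2.016, -2.409, -0.0]
ft_force: [-0.3, -0.6, 0.5]
grip_width: 1.004
grip_force: 0.0
t 2.7 pos [0.6504 0.2615 0.1448] yaw 0.178 tilt [ 0.002  0.001 -1.   ] w 0.999 gf 0.0 F [-0.  -0.4 -0.3] q7 -0.15
TURN 0.003 SHIFT mm [-2.8 -4.7 80.7] rows>= 3
```

View pics/z1.png

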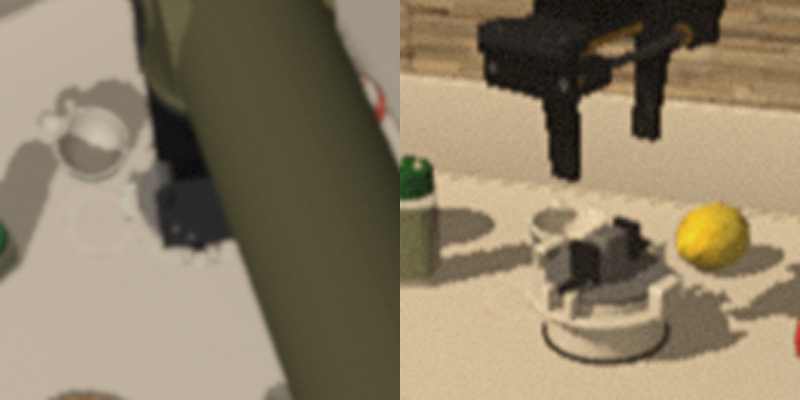

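The scene view shows both fingers above and outside the two tabs: near tip at crop (565,175), near tab at (583,265). The top view is blocked by the arm. I'll centre over the cap, go down and squeeze.

```bash
python3 -m crank '[[[-2.8,-4.5,0,0,-1],[0,0,25,0,-1],[0,0,25,0,-1],[0,0,20,0,-1],[0,0,8,0,-1],[0,0,0,0,-1],[0,0,0,0,-1],[0,0,0,0,-1]]]' 20
python3 - <<'E'
from h import *
go(.6465,.258,.064,.175)
E
```

```text
time: 3.37
position: [0.6471, 0.2576, 0.0668]
tool_rot: [2.015, 2.408, 0.005]
ft_force: [-0.4, 1.1, -0.7]
grip_width: 1.004
grip_force: 0.0
t 3.3667 pos [0.6471 0.2576 0.0668] yaw 0.177 tilt [ 0.003  0.001 -1.   ] w 1.004 gf 0.0 F [-0.4  1.1 -0.7] q7 -0.14
TURN 0.002 SHIFT mm [ 0.5 -0.5  2.7] rows>= 1
```

```bash
python3 -m crank '[[[0,0,2,0,0.2],[0,0,0,0,0.4],[0,0,0,0,0.6],[0,0,0,0,1],[0,0,0,0,1],[0,0,0,0,1],[0,0,0,0,1],[0,0,0,0,1]]]' 22
python3 - <<'E'
from h import *
go(.6465,.258,.064,.175)
E
```

```text
time: 4.03
position: [0.6464, 0.2574, 0.0631]
tool_rot: [2.016, 2.409, 0.002]
ft_force: [4.8, 0.8, 0.8]
grip_width: 0.485
grip_force: 11.4
t 4.0333 pos [0.6464 0.2574 0.0631] yaw 0.177 tilt [ 0.001  0.001 -1.   ] w 0.485 gf 11.4 F [4.8 0.8 0.8] q7 -0.14
TURN 0.002 SHIFT mm [ 0.6  0.2 -0.9] rows>= 1
```

```bash
python3 -m crank '[[[0,0.5,0,0,1],[0,0,0,0,1],[0,0,0,-0.05,1],[0,0,0,-0.05,1],[0,0,0,-0.05,1]]]' 25
python3 -m crank '[[[0,0,0,-0.06,1],[0,0,0,-0.06,1],[0,0,0,-0.06,1],[0,0,0,-0.06,1],[0,0,0,-0.06,1],[0,0,0,-0.06,1],[0,0,0,-0.06,1],[0,0,0,-0.06,1],[0,0,0,-0.06,1],[0,0,0,0,1]]]'
python3 - <<'E'
from h import *
go(.6465,.258,.063)
E
```

```text
time: 4.45
position: [0.6468, 0.2577, 0.0632]
tool_rot: [1.827, 2.555, 0.002]
ft_force: [1.5, 0.5, 2.8]
grip_width: 0.468
grip_force: 25.0
time: 5.28
position: [0.6478, 0.2584, 0.0634]
tool_rot: [1.079, 2.948, 0.005]
ft_force: [4.1, 1.8, 1.6]
grip_width: 0.473
grip_force: 25.0
t 5.2833 pos [0.6478 0.2584 0.0634] yaw 0.869 tilt [ 0.004  0.002 -1.   ] w 0.473 gf 25.0 F [4.1 1.8 1.6] q7 0.5
TURN 0 SHIFT mm [ 0.8 -1.1  0.4] rows>= 1
```

Turned 0.69 rad with low forces; now lift straight up.

```bash
python3 -m crank '[[[0,0,-4,0,1],[0,0,-6,0,1],[0,0,-10,0,1],[0,0,-15,0,1],[0,0,-20,0,1],[0,0,-20,0,1],[0,0,0,0,1],[0,0,0,0,1]]]'
python3 - <<'E'
from h import *
from bench import get_image
d={n:get_image(n) for n in("scene",)}
b=cv2.resize(d["scene"]["pixels"][130:260,225:355],(400,400),interpolation=cv2.INTER_CUBIC)
cv2.imwrite("pics/z2.png",b[:,:,::-1])
go(.4,.3415,.138)
E
```

```text
time: 5.95
position: [0.6462, 0.2571, 0.1385]
tool_rot: [1.084, 2.948, 0.001]
ft_force: [-0.4, -0.2, -2.0]
grip_width: 0.471
grip_force: 25.0
t 6.0 pos [0.6454 0.2568 0.1369] yaw 0.866 tilt [-0.002 -0.001 -1.   ] w 0.466 gf 25.0 F [-0.4 -0.7 -2.4] q7 0.5
TURN 0 SHIFT mm [241.8 -94.4  -0.8] rows>= 8
```

View pics/z2.png

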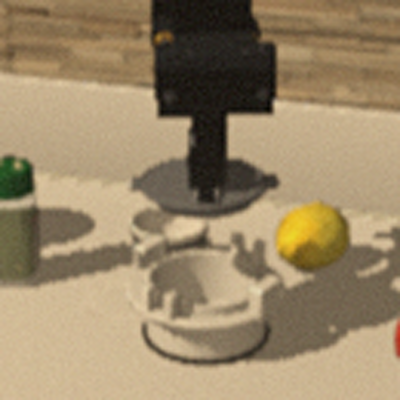

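The cap hangs level in the gripper at crop (205,185), and the tub is open below it at (205,290). Carry it to the trivet.

```bash
python3 -m crank '[[[24.2,-9.4,0,0,1],[24.2,-9.4,0,0,1],[24.2,-9.4,0,0,1],[24.2,-9.4,0,0,1],[24.2,-9.4,0,0,1],[24.2,-9.4,0,0,1],[24.2,-9.4,0,0,1],[24.2,-9.4,0,0,1],[24.2,-9.4,0,0,1],[24.2,-9.4,0,0,1]]]'
python3 -m crank '[[[0,0,0,0,1],[0,0,25,0,1],[0,0,25,0,1],[0,0,25,0,1],[0,0,15,0,1],[0,0,0,0,1],[0,0,0,0,1],[0,0,0,0,1]]]'
python3 - <<'E'
from h import *
go(.4,.3415,.032)
E
```

```text
time: 6.83
position: [0.3984, 0.3412, 0.1356]
tool_rot: [-1.083, -2.947, 0.006]
ft_force: [-0.2, 0.8, -1.7]
grip_width: 0.469
grip_force: 25.0
time: 7.5
position: [0.4013, 0.3422, 0.0479]
tool_rot: [1.083, 2.949, 0.0]
ft_force: [0.7, 1.1, -1.3]
grip_width: 0.47
grip_force: 25.0
t 7.5 pos [0.4013 0.3422 0.0479] yaw 0.867 tilt [ 0.  0. -1.] w 0.47 gf 25.0 F [ 0.7  1.1 -1.3] q7 0.12
TURN 0 SHIFT mm [ 0.5 -1.3 15.9] rows>= 1
```

```bash
python3 -m crank '[[[0,0,5,0,1],[0,0,5,0,1],[0,0,3,0,1],[0,0,2,0,1],[0,0,0,0,1],[0,0,0,0,1]]]'
python3 - <<'E'
from h import *
go(.4,.3415,.032)
E
```

```text
time: 8.0
position: [0.401, 0.3422, 0.0326]
tool_rot: [-1.083, -2.949, 0.0]
ft_force: [-0.5, 0.2, -1.1]
grip_width: 0.471
grip_force: 25.0
t 8.0 pos [0.401  0.3422 0.0326] yaw 0.867 tilt [-0. -0. -1.] w 0.471 gf 25.0 F [-0.5  0.2 -1.1] q7 0.12
TURN 0 SHIFT mm [ 0.3 -1.1  0.6] rows>= 1
```

```bash
python3 -m crank '[[[0,0,1,0,1],[0,0,0.7,0,1],[0,0,0,0,1],[0,0,0,0,1]]]'
python3 -m crank '[[[0,0,0,0,0.0],[0,0,0,0,-0.2],[0,0,0,0,-0.4],[0,0,0,0,-1],[0,0,0,0,-1],[0,0,0,0,-1],[0,0,0,0,-1],[0,0,0,0,-1]]]'
python3 -m crank '[[[0,0,-15,0,-1],[0,0,-30,0,-1],[0,0,-30,0,-1],[0,0,-30,0,-1],[0,0,-30,0,-1],[0,0,0,0,-1],[0,0,0,0,-1]]]'
python3 - <<'E'
from h import *
go(.4655,.0592,.165,np.radians(27))
E
```

```text
time: 8.33
position: [0.4013, 0.3424, 0.0313]
tool_rot: [1.083, 2.949, 0.001]
ft_force: [0.1, -0.0, 1.3]
grip_width: 0.466
grip_force: 25.0
time: 9.0
position: [0.4009, 0.3422, 0.0308]
tool_rot: [-1.083, -2.949, -0.0]
ft_force: [0.5, 0.3, 0.4]
grip_width: 0.94
grip_force: 0.0
time: 9.58
position: [0.402, 0.3432, 0.168]
tool_rot: [1.082, 2.947, 0.006]
ft_force: [0.1, 0.9, -1.3]
grip_width: 0.999
grip_force: 0.0
t 9.5833 pos [0.402  0.3432 0.168 ] yaw 0.867 tilt [ 0.003  0.003 -1.   ] w 0.999 gf 0.0 F [ 0.1  0.9 -1.3] q7 0.11
TURN 0.396 SHIFT mm [-281.9  -72.4    2.3] rows>= 9
```

```bash
python3 -m crank '[[[0,0,0,0.099,-1],[0,0,0,0.099,-1],[0,0,0,0.099,-1],[0,0,0,0.099,-1]]]'
python3 -m crank '[[[-28.2,-7.2,0,0,-1],[-28.2,-7.2,0,0,-1],[-28.2,-7.2,0,0,-1],[-28.2,-7.2,0,0,-1],[-28.2,-7.2,0,0,-1],[-28.2,-7.2,0,0,-1],[-28.2,-7.2,0,0,-1],[-28.2,-7.2,0,0,-1],[-28.2,-7.2,0,0,-1],[-28.2,-7.2,0,0,-1]]]'
python3 -m crank '[[[0,0,30,0,-1],[0,0,30,0,-1],[0,0,30,0,-1],[0,0,0,0,-1],[0,0,0,0,-1],[0,0,0,0,-1]]]' 10
python3 - <<'E'
from h import *
from bench import get_image
d={n:get_image(n) for n in("scene","top")}
b=cv2.resize(d["scene"]["pixels"][220:350,230:360],(400,400),interpolation=cv2.INTER_CUBIC)
a=cv2.resize(d["top"]["pixels"][230:360,205:335],(400,400),interpolation=cv2.INTER_CUBIC)
cv2.imwrite("pics/z3.png",np.hstack([b,a])[:,:,::-1])
go(.4655,.0592,.004,np.radians(27))
E
```

```text
time: 9.92
position: [0.4001, 0.3414, 0.164]
tool_rot: [-1.648, -2.674, 0.005]
ft_force: [-0.2, -0.9, -0.6]
grip_width: 1.001
grip_force: 0.0
time: 10.75
position: [0.4638, 0.0566, 0.1642]
tool_rot: [-1.641, -2.677, 0.003]
ft_force: [0.4, -0.5, -0.0]
grip_width: 1.0
grip_force: 0.0
time: 11.25
position: [0.4652, 0.0583, 0.0765]
tool_rot: [1.641, 2.678, 0.0]
ft_force: [1.1, -0.4, 0.8]
grip_width: 0.998
grip_force: 0.0
t 11.35 pos [0.4662 0.0586 0.0775] yaw 0.471 tilt [ 0.003  0.001 -1.   ] w 1.0 gf 0.0 F [-0.  -0.6  0.1] q7 0.31
TURN 0.0 SHIFT mm [ 0.8 -0.5 73.5] rows>= 3
```

View pics/z3.png

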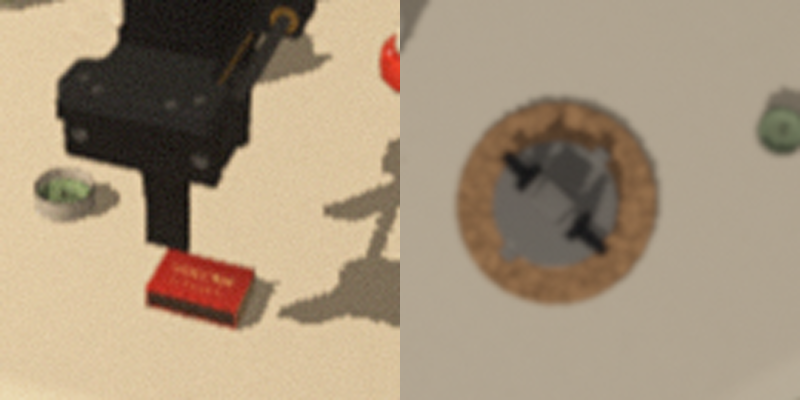

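The cap sits right way up, centred on the trivet at crop (555,205). The matchbox at (200,290) lies beneath the open fingers. Descend.

```bash
python3 -m crank '[[[0.8,-0.5,25,0,-1],[0,0,25,0,-1],[0,0,15,0,-1],[0,0,6,0,-1],[0,0,0,0,-1],[0,0,0,0,-1]]]' 10
python3 -m crank '[[[0,0,0,0,-0.2],[0,0,0,0,0.1],[0,0,0,0,0.5],[0,0,0,0,1],[0,0,0,0,1],[0,0,0,0,1],[0,0,0,0,1],[0,0,0,0,1]]]' 10
python3 - <<'E'
from h import *
go(.6465,.2575,.15,.175)
E
```

```text
time: 11.85
position: [0.4651, 0.059, 0.0061]
tool_rot: [1.641, 2.677, 0.002]
ft_force: [-0.8, -0.9, -0.5]
grip_width: 0.999
grip_force: 0.0
time: 12.52
position: [0.464, 0.0587, 0.0049]
tool_rot: [1.642, 2.678, 0.0]
ft_force: [0.9, 0.2, 0.3]
grip_width: 0.482
grip_force: 0.0
t 12.5167 pos [0.464  0.0587 0.0049] yaw 0.471 tilt [ 0.  0. -1.] w 0.482 gf 0.0 F [0.9 0.2 0.3] q7 0.35
TURN 0.296 SHIFT mm [ 164.   214.3 -145.1] rows>= 9
```

```bash
python3 -m crank '[[[0,0,0,0,1],[0,0,0,0,1],[0,0,0,0,1],[0,0,0,0,1],[0,0,0,0,1],[0,0,0,0,1]]]' 10
python3 -m crank '[[[0,0,-15,0,1],[0,0,-30,0,1],[0,0,-30,0,1],[0,0,-30,0,1],[0,0,-30,0,1],[0,0,0,0,1],[0,0,0,0,1]]]'
python3 - <<'E'
from h import *
go(.6465,.2575,.15,.471)
E
```

```text
time: 13.02
position: [0.464, 0.0587, 0.0049]
tool_rot: [1.642, 2.678, 0.0]
ft_force: [0.4, -0.2, -0.0]
grip_width: 0.428
grip_force: 10.0
time: 13.6
position: [0.4653, 0.059, 0.1417]
tool_rot: [1.64, 2.676, 0.005]
ft_force: [-0.0, -0.0, -1.3]
grip_width: 0.428
grip_force: 10.0
t 13.6 pos [0.4653 0.059  0.1417] yaw 0.471 tilt [ 0.004  0.002 -1.   ] w 0.428 gf 10.0 F [-0.  -0.  -1.3] q7 0.29
TURN 0.0 SHIFT mm [ 94.6 251.5  -7.3] rows>= 8
```

```bash
python3 -m crank '[[[10.5,28,0,0,1],[10.5,28,0,0,1],[10.5,28,0,0,1],[10.5,28,0,0,1],[10.5,28,0,0,1],[10.5,28,0,0,1],[10.5,28,0,0,1],[10.5,28,0,0,1],[10.5,28,0,0,1],[0,0,0,0,1]]]'
python3 -m crank '[[[0,0,25,0,1],[0,0,25,0,1],[0,0,20,0,1],[0,0,0,0,1],[0,0,0,0,1],[0,0,0,0,1]]]'
python3 - <<'E'
from h import *
from bench import get_image
b=cv2.resize(get_image("scene")["pixels"][160:260,245:345],(400,400),interpolation=cv2.INTER_CUBIC)
cv2.imwrite("pics/z4.png",b[:,:,::-1])
go(.6465,.2575,.025,.471)
E
```

```text
time: 14.43
position: [0.6462, 0.2629, 0.1359]
tool_rot: [-1.634, -2.68, 0.001]
ft_force: [-1.4, 1.2, -0.9]
grip_width: 0.43
grip_force: 10.0
time: 14.93
position: [0.6459, 0.2571, 0.0703]
tool_rot: [1.642, 2.678, 0.0]
ft_force: [-0.0, -0.7, 0.8]
grip_width: 0.43
grip_force: 10.0
t 14.9833 pos [0.6465 0.2573 0.0712] yaw 0.471 tilt [ 0.002  0.001 -1.   ] w 0.43 gf 10.0 F [-0.3  0.1  0. ] q7 0.15
TURN -0.0 SHIFT mm [ 0.2 -0.  46.2] rows>= 2
```

View pics/z4.png

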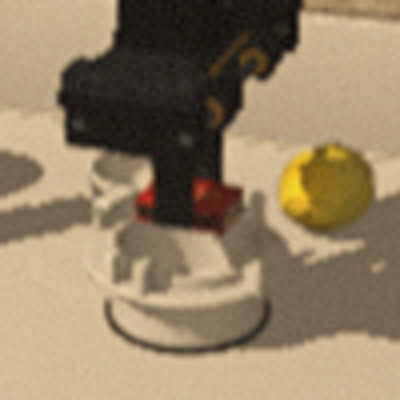

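The held box is over the tub mouth at crop (190,205), inside the hooks. Lower it and open only slightly.

```bash
python3 -m crank '[[[0,0,12,0,1],[0,0,12,0,1],[0,0,12,0,1],[0,0,8,0,1],[0,0,4,0,1],[0,0,0,0,1],[0,0,0,0,1]]]'
python3 -m crank '[[[0,0,0,0,0.08],[0,0,0,0,0.04],[0,0,0,0,0.0],[0,0,0,0,0.0],[0,0,0,0,0.0],[0,0,0,0,0.0]]]'
python3 - <<'E'
from h import *
go(.6465,.2575,.15,.471)
E
```

```text
time: 15.57
position: [0.6456, 0.2572, 0.0215]
tool_rot: [-1.642, -2.678, 0.001]
ft_force: [-0.2, -0.4, -0.7]
grip_width: 0.428
grip_force: 10.0
time: 16.07
position: [0.6457, 0.2573, 0.0221]
tool_rot: [1.642, 2.678, 0.001]
ft_force: [0.4, -0.4, -0.6]
grip_width: 0.496
grip_force: 0.0
t 16.0667 pos [0.6457 0.2573 0.0221] yaw 0.471 tilt [ 0.  0. -1.] w 0.496 gf 0.0 F [ 0.4 -0.4 -0.6] q7 0.15
TURN 0.0 SHIFT mm [  -0.2    0.8 -127.9] rows>= 4
```

Retract straight up, then away toward the robot's left so the view is clear.

```bash
python3 -m crank '[[[0,0,-15,0,0],[0,0,-20,0,0],[0,0,-25,0,0],[0,0,-30,0,0],[0,0,-35,0,0],[0,0,-35,0,0],[0,0,-35,0,0]]]'
python3 -m crank '[[[25,-25,0,0,0],[25,-25,0,0,0],[25,-25,0,0,0],[25,-25,0,0,0],[25,-25,0,0,0],[25,-25,0,0,0],[25,-25,0,0,0],[0,0,0,0,0],[0,0,0,0,0],[0,0,0,0,0]]]'
python3 - <<'E'
from h import *
from bench import get_image
d={n:get_image(n) for n in("scene","top")}
b=cv2.resize(d["scene"]["pixels"][140:340,130:390],(400,308),interpolation=cv2.INTER_CUBIC)
a=cv2.resize(d["top"]["pixels"][110:340,150:410],(400,354),interpolation=cv2.INTER_CUBIC)
c=np.zeros((354,800,3),np.uint8);c[:308,:400]=b;c[:,400:]=a
cv2.imwrite("pics/z5.png",c[:,:,::-1])
go(.6465,.2575,.15,.471)
E
```

```text
time: 16.65
position: [0.6455, 0.2571, 0.22]
tool_rot: [1.642, 2.678, 0.002]
ft_force: [0.2, 0.1, 0.2]
grip_width: 0.499
grip_force: 0.0
time: 17.48
position: [0.4111, 0.3335, 0.2181]
tool_rot: [1.642, 2.677, 0.003]
ft_force: [-0.9, -0.4, -0.4]
grip_width: 0.5
grip_force: 0.0
t 17.5833 pos [0.4118 0.3329 0.2174] yaw 0.469 tilt [ 0.001  0.    -1.   ] w 0.499 gf 0.0 F [-0.4 -0.6 -0.6] q7 -0.25
TURN -0.002 SHIFT mm [-173.6  174.8   67.7] rows>= 8
```

View pics/z5.png

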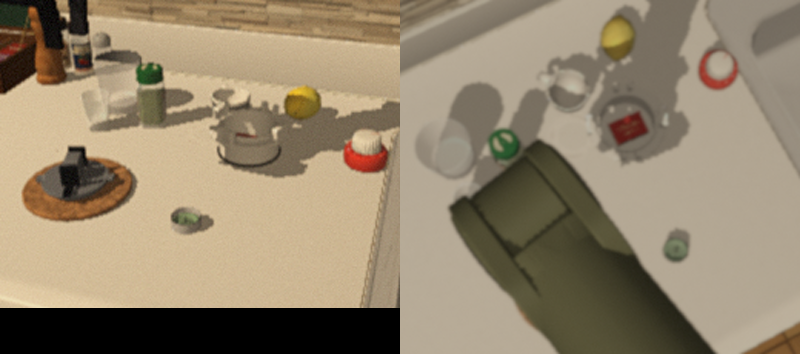

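The matchbox lies inside the tub (top crop (628,127)), the cap is on the trivet (scene crop (75,180)), and the bystanders are where they were. Hand in.

```bash
python3 -c "
from bench import job
print(job.close_job())"
```

```text
the job is handed in; nothing more can be done
None
```

The cap is right way up on the trivet, the matchbox is in the open tub, the bystanders stand where they were, and the job was handed in at about 17.6 s of robot time; no verdict came back.

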